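Rinsed mixing cup onto the fold-down drying peg

TASK

Put the rinsed metal mixing cup up to dry: fold the wooden peg of the drying stand all the way down into the trough, slide the cup lying in the trough fully onto it until the cup's bottom meets the peg's end, then tip the peg back up until it stands fully upright with the cup hanging upside down on it. Leave the other things on the bench where they are.

Things in the scene. Friction and masses are not known exactly. Their poses are not given: they have to be found in the camera images.
- stand: Fixed wooden drying stand, dark base board 130 mm wide (x), y = -130 to 220 mm, 12 mm thick. Origin: on the bench, mid-width. Its y axis runs along the trough from the hinge to the trough's open end; z up. Hinge axis along x at y = -70 mm, 66 mm above the bench, between two cheeks 104 mm wide overall, 82 mm high.
- trough (a point): Middle of the V trough (y = 117 mm on the stand), on the axis of a cup lying in it, 66 mm above the bench. Two boards sloped at 45 degrees, y = 20 to 215 mm on the stand, open at both ends, top edges 55 mm above the bench.
- peg (a joint): Peg's hinge, rad: 0 = peg upright (stop), grows as it folds towards the trough, 1.571 = level in the trough (stop). Stiff friction (about 0.4 N m), stays where left; 5 to 8 N on the paddle tips up the loaded peg. Pressing the peg over on its paddle side folds it down; pressing the paddle's face towards the peg tips it up.
- peg_hinge (a point): Middle of the hinge axis, on the peg's axis. z along the peg to its tip; y away from the paddle; x along the hinge.
- peg_tip (a point): Centre of the peg's flat end, 118 mm from the hinge axis; axes as peg_hinge. The peg is a round tapered wooden post: radius 27 mm at its foot (12 mm from the hinge axis), 26 mm at 40 mm, 24 mm at 110 mm, 19 mm at the end; under its foot a disc of 30 mm radius.
- paddle (a point): Flat wooden paddle fixed at right angles to the peg, 60 mm wide, 12 mm thick, 150 mm long from the hinge axis: peg upright, it lies level towards the stand's -y; peg down, it stands straight up. Point: middle of its face towards the peg, 125 mm from the hinge axis; axes as peg_hinge.
- cup: Plain straight aluminium cup, 72 mm outside diameter, 100 mm tall, wall 3 mm, bottom 4 mm thick, 0.16 kg. Origin: centre of the outside of its bottom; z along its axis to the mouth. It starts lying in the trough, mouth towards the hinge, clear of the folding peg.
- cup_in (a point): Centre of the cup's inside bottom, 4 mm from its origin. Fully on the peg, it meets peg_tip and the rim stays about 10 mm off the disc under the peg.
- cup_rim (a point): Centre of the cup's mouth, 100 mm from its origin.
- glue: Bystander: yellow glue bottle, 60 mm across, 150 mm tall, standing; origin under its foot.
- tape: Bystander: roll of paper tape lying flat, 100 mm across, 48 mm high; origin under its middle.
- brush: Bystander: brush lying on the bench beyond the stand.
- offcut: Bystander: board offcut 110 x 160 x 18 mm lying flat; origin under its middle.
There are look-alikes about, which are no part of the job. Of the things shaped like the cup, the aluminium one is meant.

How it is judged:
By the outcome, as a careful person would: the job done as asked, in the order asked, and still so for the second after the job is handed in, with the robot touching nothing.
It also fails if it takes over 58 s, if anything falls off the work surface, if the arm or the gripper's body presses on something with over 40 N, if the wrist force passes 120 N, or if a joint passes its speed limit or range.

ROBOT

A 6-joint arm with a two-finger parallel gripper is mounted at the origin on the work surface. World frame = base frame: x ahead of the robot, y to its left, z up, the work surface at z = 0. Lengths are in mm, angles in rad, forces in N, time in s.
With the tool pointing down it reaches from about 250 to 725 mm from the base axis. Payload 4 kg.
Tool frame: the origin (TCP) lies midway between the tips of the shut fingers; the grasp point (between the pads) lies 19 mm behind it; z points along the fingers, y is the line along which they close (so a half turn about z gives the same grasp; the last joint's range is limited). The gripper opens to 85 mm and grips with 20 to 120 N. Pads are 22 mm wide; open, the fingers measure 114 mm over their backs; the gripper's body (76 mm by 85 mm) begins 54 mm behind the grasp point. The pads swing forward as they close: fully open they stand 13 mm farther back than shut.
Start: joints at [-1.203, 0.241, 0.005, 1.335, 0, 1.571], TCP at [179.78, -466.56, 231.306] pointing down, gripper open.
Joint ranges: [-2.72, 2.72], [-1.05, 1.87], [-1.09, 1.28], [-1.99, 2.15], [-1.42, 1.44], [-3.14, 3.14]. Speed limits (rad/s): [2.79, 2.79, 3.14, 3.14, 3.14, 3.14].

INTERFACE

Orientations are given as a rotation vector (axis times angle).
In Python, from plant import * gives the robot as it stands.
- The arm moves only by the tool step_arm, never from a script. Its argument "commands" is a list of rows, each a list of 7 numbers: the gripper's target within -1 to 1 (shut at 1, half-way at 0, fully open at -1), then the shift along the tool's x, y, z in m, then the turn, a rotation vector about the tool's x, y, z in rad. A call has exactly 8 rows; each row is the pose to reach, as a shift and turn from the pose commanded when the call began, along the tool's axes at that moment; what a row does not reach only later rows make up. A row lasts 1/10 s, in which the tool goes at most 50 mm and 8.59 degrees, less where a joint would pass 70% of its speed; a pose out of reach is approached as far as the arm can. A call with a gripper value outside its range is refused whole. The fingers move at their own pace and stop on an object; the grip force is fixed at half the most. Time passes only in rows, so rows that repeat a pose let the fingers close, or fill a call up. It gives the time, the measured TCP pose, the force, the opening and the grip force at its end, in the units of the state.
- get_obs(): the state, without advancing time (a new reading comes with each control period).
- read_camera(name): name is "side" or "top"; returns the picture (420x560x3 uint8, blue, green, red); there is no depth.
- camera_model(name): a dict with "vfov" (degrees; the focal length in pixels is half the picture's height over the tangent of half this angle, whatever the lens; pixels are square), "cx", "cy" (the principal point, pixels), "R" (3x3) and "t" (3): a world point X has camera coordinates R X + t. Camera axes: x right, y down, z forward; pixel columns grow to the right and rows downward; lengths in mm; the calibration is good to about 2 mm. A picture is of the moment at which its call begins. camera_model takes no time and is no camera call.
- job_done(): hands the job in; it is judged then, once.
Trained networks look in the newest picture that a camera, given by its name, has taken for a name from the list of things; names that differ only in an ending like _2 or _b are one class to them, and where a whole thing is asked for, a point or a joint stands for the part that bears it (a point fixed in the world has none). Each returns a list of dicts, best first, with "score" (0 to 1); they miss things now and then, are a little off and sometimes report something else, mostly with a low value. They report only what shows in the picture. A call takes as long as a camera call. They do not tell look-alikes from the thing itself.
- recognise(camera, label): "at" ([x, y, z] in mm, in world coordinates, good to about 4 mm: the middle of the surface that is visible of it).
- pinpoint(camera, label): "at" ([x, y, z] in mm, in world coordinates, good to about 4 mm: a listed point, or the origin of a listed thing).
The state is a dict: "time": time; "joint_pos": joint angles; "qvel": joint speeds; "joint_torque": joint torques, N m; "tool_pos": TCP position; "ee_rot": TCP orientation; "force": force on the tool from outside, world axes, zero at the start; "ft_torque": the same for the moment, N m; "width": finger opening in mm; "grip_force": force on a finger pad.
Only numpy, scipy, OpenCV 4.12 (cv2) and the standard library are available. Lean on these libraries where they do the work, as an engineer would, in place of code of your own. Each camera call takes 0.05 s, during which the arm holds its last target. There are 200 camera calls.

## Working session

There is one attempt and no reset: what is moved stays moved. The work goes in short steps, Python scripts to look and compute and a tool call to move; the robot and the scene stay as the last step left them, time stands still between calls to the robot, and variables do not carry over. Pictures are saved under pics/ and viewed, at most 10 in all, crops included, and the job is handed in when it is done.

Besides the shell and the picture viewer there is one more tool, called as name(argument=value, ...) on one line, values as JSON. step_arm: Moves the arm, as the interface text tells. Its arguments: {"type":"object","properties":{"commands":{"type":"array"}},"required":["commands"]}

```bash
mkdir -p pics; ls; python3 - <<'E'
from plant import *
import cv2
for c in("side","top"):
    cv2.imwrite(f"pics/{c}0.png",read_camera(c))
    m=camera_model(c);print(c,m)
    for l in("stand","trough","peg_hinge","peg_tip","paddle","cup","cup_rim","cup_in"):
        print(l,[(round(d["score"],2),[round(float(v)) for v in d["at"]]) for d in pinpoint(c,l)])
print(get_obs())
E
```

```text
pics
side {'vfov': 54.63900821983737, 'cx': 276.32663440571406, 'cy': 213.78699336590392, 'R': array([[-0.9909483 , -0.13401507, -0.00783754],
       [-0.0883511 ,  0.69502447, -0.71353702],
       [ 0.101072  , -0.70638584, -0.70057369]]), 't': array([ 598.2567243 ,  140.38278425, 1173.09184773])}
stand [(0.7, [568, 17, 1]), (0.39, [600, -432, 5])]
trough [(0.78, [594, 130, 69])]
peg_hinge [(0.83, [549, -51, 65])]
peg_tip [(0.95, [565, -9, 174]), (0.61, [611, 192, 64])]
paddle [(0.9, [521, -159, 123])]
cup [(0.83, [757, 144, 36]), (0.68, [745, 386, 36]), (0.62, [611, 190, 70])]
cup_rim [(0.97, [799, 235, 37]), (0.65, [585, 98, 65]), (0.64, [808, 306, 34]), (0.54, [567, 17, 4])]
cup_in [(0.87, [612, 190, 65]), (0.78, [771, 148, 37]), (0.68, [742, 384, 40])]
top {'vfov': 51.69688133616096, 'cx': 278.0723118027057, 'cy': 216.97294123120764, 'R': array([[-0.01240824, -0.99989647, -0.00728626],
       [-0.98761191,  0.01339507, -0.1563435 ],
       [ 0.15642492,  0.00525605, -0.98767587]]), 't': array([  25.24055782,  647.53743726, 1467.33088958])}
stand [(0.93, [563, 12, 3]), (0.18, [60
[... 386 characters left out ...]
.27, [544, -54, 68])]
{'time': 0.9, 'joint_pos': array([-1.20298809e+00,  2.40558738e-01,  5.00358223e-03,  1.33516587e+00,
       -1.82863304e-06,  1.57081905e+00]), 'qvel': array([ 0.0003308 ,  0.00140112, -0.00010065,  0.00037785, -0.00113254,
       -0.00181691]), 'joint_torque': array([ 1.07268027e-04, -3.72197342e+01,  2.52692878e+01,  9.59919125e-04,
       -2.07739195e-04, -7.59685605e-06]), 'tool_pos': array([ 179.79059398, -466.57343951,  231.32846594]), 'ee_rot': array([3.08855016e+00, 5.74451984e-01, 1.88064698e-05]), 'force': array([-0.2825207 , -0.08954515, -0.91285944]), 'ft_torque': array([-0.00123653,  0.02028756,  0.07341092]), 'grip_force': 0.0, 'width': 85.25526804958977}
```

View pics/side0.png

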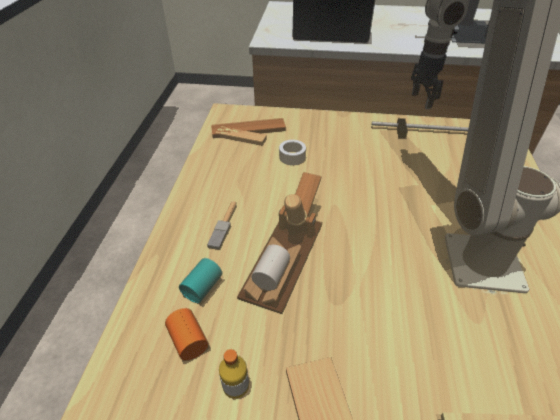

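View pics/top0.png

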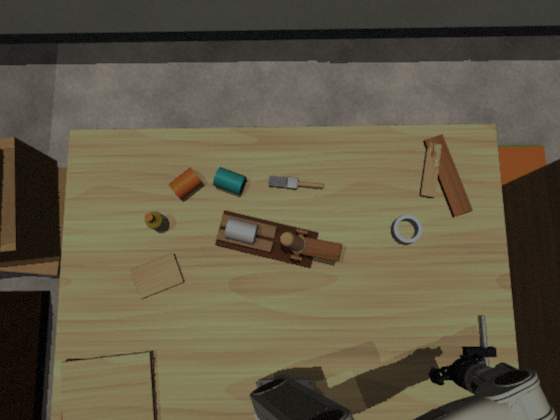

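Pictures: three cup-shaped things. The teal one is at side (201,280) / top (230,180), the orange one at side (186,333) / top (186,183), and the grey metal one at side (271,267) / top (240,231). Only the grey one lies in the trough and looks like aluminium. The peg stands partly folded (about 0.4 rad) at side (294,209). I'll confirm the cup in one crop and work out the stand frame.

```bash
cat > h.py <<'E'
import numpy as np
from scipy.spatial.transform import Rotation as Ro
H=np.array([547.,-51.]); T=np.array([594.5,131.])
u=(T-H)/np.linalg.norm(T-H); v=np.array([u[1],-u[0]])
def sl(p): d=np.array(p[:2])-H; return round(float(d@u),1),round(float(d@v),1),round(float(p[2]),1)
def Rt(): return np.c_[[*u,0],[*v,0],[0,0,-1]]
def togo(o,s,l,z):
    R=Ro.from_rotvec(o["ee_rot"]); p=np.array([*(H+s*u+l*v),z])
    return R.inv().apply(p-o["tool_pos"]).round(1),(R.inv()*Ro.from_matrix(Rt())).as_rotvec().round(3)
E
python3 - <<'E'
from plant import *
from h import *
import cv2
a=cv2.imread("pics/side0.png")[170:350,150:350]; b=cv2.imread("pics/top0.png")[150:270,150:350]
cv2.imwrite("pics/crop.png",np.vstack([cv2.resize(a,None,fx=2,fy=2),cv2.resize(b,None,fx=2,fy=2)]))
print(u,np.arctan2(*u[::-1]),np.linalg.norm(T-H))
for n,p in dict(tip=(562,-6,175),pad=(523,-160,122),cup=(610,193,66),rim=(586,96.5,64),st=(565,15,2)).items(): print(n,sl(p))
print(togo(get_obs(),-35,0,270))
E
```

```text
[0.25253011 0.96758904] 1.3155021043695792 188.09638486690807
tip (47.3, 3.1, 175.0)
pad (-111.5, 4.3, 122.0)
cup (252.0, -0.7, 66.0)
rim (152.6, 0.5, 64.0)
st (68.4, 0.7, 2.0)
(array([ 471.6, -227.3,  -38.7]), array([ 0.   ,  0.   , -0.948]))
```

View pics/crop.png

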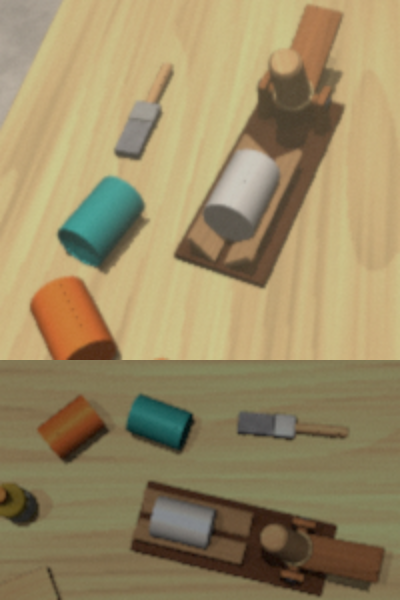

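The crop confirms it: the grey metal cup lies in the trough, bottom towards the open end, and the measured sizes agree with those given. I'll shut the gripper and go above the peg's paddle side.

step_arm(commands=[[1,0.03,-0.015,-0.039,0,0,-0.1],[1,0.07,-0.035,-0.039,0,0,-0.22],[1,0.11,-0.055,-0.039,0,0,-0.34],[1,0.15,-0.074,-0.039,0,0,-0.46],[1,0.19,-0.093,-0.039,0,0,-0.58],[1,0.23,-0.112,-0.039,0,0,-0.7],[1,0.27,-0.131,-0.039,0,0,-0.82],[1,0.31,-0.15,-0.039,0,0,-0.948]])

```text
time: 1.7
tool_pos: [416.1, -213.7, 270.5]
ee_rot: [2.48, 1.927, 0.0]
force: [-0.0, -0.7, 0.4]
width: -0.1
grip_force: 0.0
```

```bash
python3 - <<'E'
from plant import *
from h import *
o=get_obs();print(o["time"],sl(o["tool_pos"]),togo(o,-35,0,270))
E
```

```text
1.7 (-190.4, -85.5, 270.5) (array([155. ,  86.4,   0.6]), array([0.001, 0.   , 0.005]))
```

step_arm(commands=[[1,0.04,0.022,0,0,0,0],[1,0.08,0.044,0,0,0,0],[1,0.12,0.066,0,0,0,0],[1,0.15,0.085,0,0,0,0],[1,0.152,0.085,0.02,0,0,0],[1,0.152,0.085,0.055,0,0,0],[1,0.152,0.085,0.09,0,0,0],[1,0.152,0.085,0.115,0,0,0]])

```text
time: 2.5
tool_pos: [534.7, -89.0, 152.9]
ee_rot: [-2.484, -1.92, 0.003]
force: [-0.2, -0.5, -0.2]
width: 0.0
grip_force: 0.0
```

```bash
python3 - <<'E'
from plant import *
from h import *
import cv2
cv2.imwrite("pics/a.png",cv2.resize(read_camera("side")[120:330,160:400],None,fx=2.4,fy=2.4))
o=get_obs();print(o["time"],sl(o["tool_pos"]),o["force"],togo(o,-35,0,155))
E
```

```text
2.55 (-40.2, -4.7, 149.0) [-1.31859571  0.64913851 -2.97655691] (array([ 5.2,  4.6, -6.1]), array([-0.009,  0.001,  0.001]))
```

View pics/a.png

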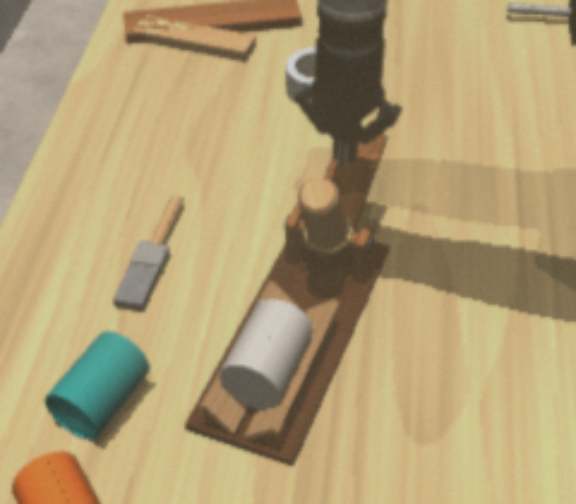

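The fingers are above the paddle, behind the peg (peg head at (318,195), fingers at (345,150)). Next I fold the peg along an arc.

step_arm(commands=[[1,0.015,0.004,0,0,0,0],[1,0.03,0.004,-0.003,0,0,0],[1,0.045,0.004,-0.003,0,0,0],[1,0.06,0.004,-0.003,0,0,0],[1,0.073,0.004,-0.002,0,0,0],[1,0.086,0.004,0.005,0,0,0],[1,0.098,0.004,0.013,0,0,0],[1,0.108,0.004,0.025,0,0,0]])

```text
time: 3.35
tool_pos: [567.9, 16.1, 130.5]
ee_rot: [-2.485, -1.922, -0.005]
force: [-0.3, 1.1, 5.6]
width: -0.2
grip_force: 2.2
```

```bash
python3 - <<'E'
from plant import *
from h import *
o=get_obs();print(o["time"],sl(o["tool_pos"]),o["force"],togo(o,88,0,95))
E
```

```text
3.35 (70.2, 3.3, 130.5) [-0.30413049  1.10911159  5.5678022 ] (array([17.7, -3.3, 35.5]), array([ 0.002, -0.003,  0.001]))
```

step_arm(commands=[[1,0.006,0,0.008,0,0,0],[1,0.01,0,0.016,0,0,0],[1,0.014,0,0.024,0,0,0],[1,0.017,0,0.03,0,0,0],[1,0.019,0,0.034,0,0,0],[1,0.02,0,0.037,0,0,0],[1,0.02,0,0.039,0,0,0],[1,0.02,0,0.039,0,0,0]])

```text
time: 4.15
tool_pos: [571.7, 33.2, 91.1]
ee_rot: [-2.486, -1.921, 0.001]
force: [0.4, 0.7, 3.0]
width: -0.4
grip_force: 0.9
```

Keep pressing gently until the stop shows in the force.

step_arm(commands=[[1,0,0,0.001,0,0,0],[1,0,0,0.002,0,0,0],[1,0,0,0.003,0,0,0],[1,0,0,0.003,0,0,0],[1,0,0,0.004,0,0,0],[1,0,0,0.004,0,0,0],[1,0,0,0.004,0,0,0],[1,0,0,0.004,0,0,0]])

```text
time: 4.95
tool_pos: [571.8, 33.2, 90.4]
ee_rot: [2.485, 1.92, 0.002]
force: [-5.0, 2.5, 19.4]
width: -0.3
grip_force: 9.4
```

Firm stop at z = 90.4 mm, which is level peg (66 + 24). I'll lift and go past the cup's bottom.

step_arm(commands=[[1,0,0,-0.035,0,0,0],[1,0,0,-0.07,0,0,0],[1,0.035,0,-0.08,0,0,0],[1,0.075,0,-0.08,0,0,0],[1,0.115,0,-0.08,0,0,0],[1,0.155,0,-0.08,0,0,0],[1,0.185,0,-0.08,0,0,0],[1,0.2,0,-0.08,0,0,0]])

```text
time: 5.75
tool_pos: [621.6, 228.5, 165.7]
ee_rot: [2.484, 1.923, -0.005]
force: [-0.9, -0.1, -0.7]
width: 0.3
grip_force: 0.0
```

```bash
python3 - <<'E'
from plant import *
from h import *
import cv2
cv2.imwrite("pics/b.png",cv2.resize(read_camera("side")[120:330,160:400],None,fx=2.4,fy=2.4))
for l in("peg_tip","cup","cup_rim","paddle","peg_hinge"):
  for c in("side","top"):
    if c=="top" and l=="peg_tip": read_camera(c)
    print(c,l,[(round(d["score"],2),sl(d["at"])) for d in pinpoint(c,l)])
o=get_obs();print(o["time"],sl(o["tool_pos"]),o["force"],togo(o,285,0,52))
E
```

```text
side peg_tip [(0.76, (115.9, 5.5, 68.6)), (0.69, (503.0, -37.9, -4.2))]
top peg_tip [(0.89, (117.5, -1.3, 67.4)), (0.43, (-357.3, 148.1, -0.2))]
side cup [(0.66, (242.1, 158.6, 34.8)), (0.63, (251.4, 3.4, 68.4)), (0.63, (474.4, 82.6, 34.3))]
top cup [(0.95, (244.7, 160.2, 35.3)), (0.81, (250.9, -1.7, 68.4)), (0.46, (1.1, -2.0, 69.2))]
side cup_rim [(0.98, (342.9, 172.4, 37.6)), (0.86, (152.3, -3.4, 68.3)), (0.83, (410.3, 160.6, 36.8))]
top cup_rim [(0.91, (155.6, 0.4, 65.0)), (0.69, (342.4, 171.8, 32.4)), (0.4, (414.4, 161.7, 29.8))]
side paddle [(0.72, (2.7, 4.8, 192.8))]
top paddle [(0.9, (7.2, 5.7, 190.1))]
side peg_hinge [(0.79, (0.1, 0.8, 61.9))]
top peg_hinge [(0.78, (-3.4, -3.2, 66.4))]
6.35 (287.2, 3.0, 167.6) [ 0.1364086  -0.09623358 -0.24916144] (array([ -2.2,  -3. , 115.6]), array([ 0.   , -0.   , -0.001]))
```

View pics/b.png

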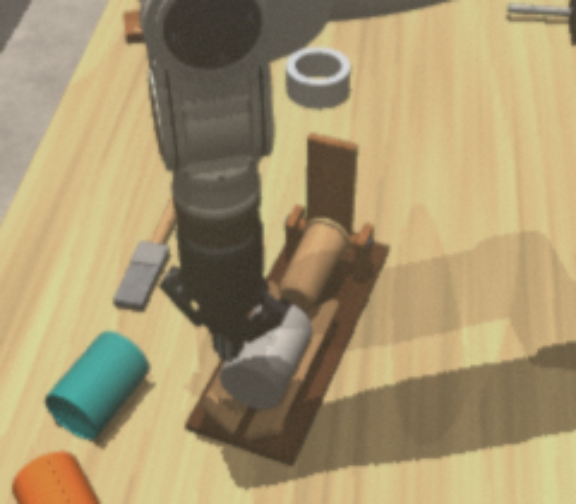

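The peg lies level (about (318,265)), the paddle stands upright (332,180), and the cup is still in place with its bottom at s = 251. I'll lower the fingers beyond the cup's bottom.

step_arm(commands=[[1,0,-0.002,0.03,0,0,0],[1,0,-0.003,0.06,0,0,0],[1,0,-0.003,0.085,0,0,0],[1,0,-0.003,0.1,0,0,0],[1,0,-0.003,0.108,0,0,0],[1,0,-0.003,0.112,0,0,0],[1,0,-0.003,0.112,0,0,0],[1,-0.008,-0.003,0.112,0,0,0]])

```text
time: 7.15
tool_pos: [618.4, 220.8, 56.5]
ee_rot: [2.484, 1.922, 0.004]
force: [-0.2, -0.1, -0.2]
width: 0.0
grip_force: 0.0
```

step_arm(commands=[[1,-0.01,0,0,0,0,0],[1,-0.02,0,0,0,0,0],[1,-0.03,0,0,0,0,0],[1,-0.04,0,0,0,0,0],[1,-0.05,0,0,0,0,0],[1,-0.06,0,0,0,0,0],[1,-0.07,0,0,0,0,0],[1,-0.075,0,0,0,0,0]])

```text
time: 7.95
tool_pos: [598.1, 146.2, 55.4]
ee_rot: [-2.487, -1.92, 0.0]
force: [1.9, 1.8, 0.2]
width: -0.1
grip_force: 0.0
```

```bash
python3 - <<'E'
from plant import *
from h import *
import cv2
read_camera("top");cv2.imwrite("pics/c.png",cv2.resize(read_camera("side")[120:330,160:400],None,fx=2.4,fy=2.4))
for l in("cup","cup_rim"):
  for c in("side","top"):
    print(c,l,[(round(d["score"],2),sl(d["at"])) for d in pinpoint(c,l)])
o=get_obs();print(o["time"],sl(o["tool_pos"]),o["force"],togo(o,133,0,54))
E
```

```text
side cup [(0.84, (472.3, 82.6, 36.2)), (0.72, (4.5, 2.3, 190.2)), (0.67, (187.2, 1.6, 68.2)), (0.61, (242.8, 157.6, 36.1))]
top cup [(0.96, (244.7, 159.1, 37.6)), (0.66, (474.2, 80.0, 38.4)), (0.62, (192.1, 0.8, 68.2))]
side cup_rim [(0.93, (409.1, 160.6, 33.9)), (0.79, (90.0, -1.9, 66.9)), (0.77, (339.1, 171.9, 35.5)), (0.71, (186.9, 4.2, 69.3))]
top cup_rim [(0.93, (92.6, -2.1, 65.1)), (0.92, (339.8, 174.3, 33.1)), (0.92, (415.9, 159.2, 33.6))]
8.25 (204.6, -0.7, 54.8) [-1.20837515 -0.45388003 -0.56583619] (array([-71.6,   0.6,   0.9]), array([-0.001,  0.001,  0.   ]))
```

View pics/c.png

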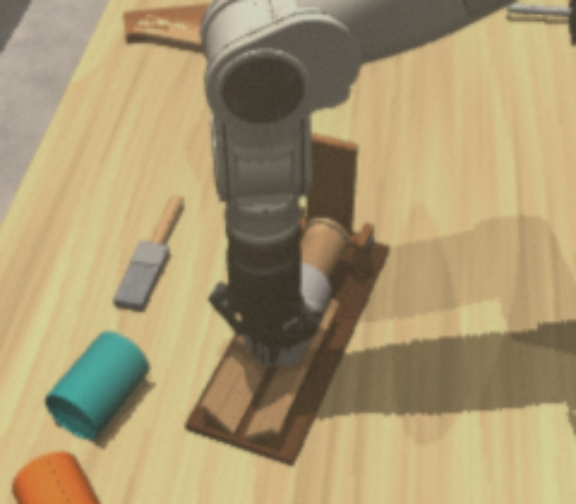

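The cup (around (300,310)) is sliding onto the peg, with its bottom at s ≈ 190 and about 68 mm to go.

step_arm(commands=[[1,-0.01,0,0,0,0,0],[1,-0.02,0,0,0,0,0],[1,-0.03,0,0,0,0,0],[1,-0.04,0,0,0,0,0],[1,-0.048,0,0,0,0,0],[1,-0.054,0,0,0,0,0],[1,-0.058,0,0,0,0,0],[1,-0.062,0,0,0,0,0]])

```text
time: 9.05
tool_pos: [582.8, 87.0, 55.4]
ee_rot: [-2.486, -1.921, -0.001]
force: [0.2, 2.2, 0.4]
width: -0.4
grip_force: 0.8
```

step_arm(commands=[[1,-0.001,0,0,0,0,0],[1,-0.002,0,0,0,0,0],[1,-0.003,0,0,0,0,0],[1,-0.004,0,0,0,0,0],[1,-0.005,0,0,0,0,0],[1,-0.006,0,0,0,0,0],[1,-0.007,0,0,0,0,0],[1,-0.007,0,0,0,0,0]])

```text
time: 9.85
tool_pos: [580.9, 80.4, 55.3]
ee_rot: [2.486, 1.921, -0.0]
force: [-0.3, 2.1, -1.1]
width: -0.2
grip_force: 0.2
```

```bash
python3 - <<'E'
from plant import *
from h import *
read_camera("top");read_camera("side")
for l in("cup","cup_rim"):
  for c in("side","top"):
    print(c,l,[(round(d["score"],2),sl(d["at"])) for d in pinpoint(c,l)])
o=get_obs();print(o["time"],sl(o["tool_pos"]),o["force"],togo(o,133,0,54))
E
```

```text
side cup [(0.84, (124.4, 3.9, 70.9)), (0.77, (475.6, 79.4, 35.5)), (0.76, (239.2, 156.9, 36.5))]
top cup [(0.97, (120.2, 1.1, 70.3)), (0.81, (472.7, 80.7, 35.2)), (0.56, (244.2, 162.3, 37.8))]
side cup_rim [(0.76, (410.1, 158.3, 34.3)), (0.72, (339.6, 177.6, 37.0)), (0.48, (25.4, 0.2, 60.3))]
top cup_rim [(0.98, (340.5, 173.5, 36.7)), (0.89, (416.1, 160.7, 28.9)), (0.77, (24.7, 1.2, 58.0))]
10.15 (135.8, -0.2, 55.4) [-0.53690982 -0.07502413 -0.03263867] (array([-2.8,  0.2,  1.4]), array([0., 0., 0.]))
```

step_arm(commands=[[1,-0.001,0,0,0,0,0],[1,-0.002,0,0,0,0,0],[1,-0.003,0,0,0,0,0],[1,-0.003,0,0,0,0,0],[1,-0.004,0,0,0,0,0],[1,-0.004,0,0,0,0,0],[1,-0.004,0,0,0,0,0],[1,-0.004,0,0,0,0,0]])

```text
time: 10.95
tool_pos: [580.5, 78.4, 55.3]
ee_rot: [-2.483, -1.921, -0.004]
force: [1.9, 6.5, -1.6]
width: 0.0
grip_force: 2.2
```

step_arm(commands=[[1,-0.001,0,0,0,0,0],[1,-0.002,0,0,0,0,0],[1,-0.003,0,0,0,0,0],[1,-0.003,0,0,0,0,0],[1,-0.003,0,0,0,0,0],[1,-0.003,0,0,0,0,0],[1,-0.003,0,0,0,0,0],[1,-0.003,0,0,0,0,0]])

```text
time: 11.75
tool_pos: [580.5, 78.3, 55.5]
ee_rot: [-2.479, -1.922, -0.011]
force: [2.9, 13.8, -3.6]
width: -0.4
grip_force: 3.8
```

```bash
python3 - <<'E'
from plant import *
from h import *
read_camera("top");read_camera("side")
for l in("cup","cup_rim","peg_hinge"):
  for c in("side","top"):
    print(c,l,[(round(d["score"],2),sl(d["at"])) for d in pinpoint(c,l) if abs(sl(d["at"])[1])<30])
o=get_obs();print(o["time"],sl(o["tool_pos"]),o["force"])
E
```

```text
side cup [(0.54, (119.2, 4.5, 72.2))]
top cup [(0.93, (123.8, 0.3, 66.7))]
side cup_rim [(0.58, (20.5, 0.5, 62.1))]
top cup_rim [(0.72, (24.4, 3.1, 56.3))]
side peg_hinge [(0.91, (1.2, 1.2, 60.1))]
top peg_hinge [(0.6, (0.4, -4.2, 67.8)), (0.27, (188.9, -0.0, 70.3))]
12.15 (133.6, -0.3, 55.5) [ 3.04232376 12.7664768  -3.80640587]
```

The cup has met the stop (s = 133.6 didn't move while the force rose to 14 N), with its bottom at about 122 as it should be. I'll back off, rise and come in front of the paddle.

step_arm(commands=[[1,0.008,0,0,0,0,0],[1,0.025,0,0,0,0,0],[1,0.03,0,-0.03,0,0,0],[1,0.03,0,-0.07,0,0,0],[1,0.03,0,-0.11,0,0,0],[1,0.0,0,-0.13,0,0,0],[1,-0.035,0,-0.13,0,0,0],[1,-0.07,0,-0.13,0,0,0]])

```text
time: 12.95
tool_pos: [562.2, 5.5, 186.7]
ee_rot: [2.483, 1.921, 0.002]
force: [0.0, 0.3, -0.8]
width: 0.1
grip_force: 0.0
```

```bash
python3 - <<'E'
from plant import *
from h import *
import cv2
read_camera("top");cv2.imwrite("pics/d.png",cv2.resize(read_camera("side")[120:330,160:400],None,fx=2.4,fy=2.4))
for l in("cup","cup_rim","paddle"):
  for c in("side","top"):
    print(c,l,[(round(d["score"],2),sl(d["at"])) for d in pinpoint(c,l) if abs(sl(d["at"])[1])<30])
o=get_obs();print(o["time"],sl(o["tool_pos"]),o["force"],togo(o,25,0,187))
E
```

```text
side cup [(0.86, (119.0, 4.0, 72.0)), (0.53, (117.3, 3.2, 64.8))]
top cup []
side cup_rim [(0.62, (21.7, -1.1, 61.4))]
top cup_rim []
side paddle [(0.95, (4.2, 2.8, 189.2))]
top paddle []
13.35 (60.0, -0.3, 185.1) [ 0.01905575 -0.01807499  0.61210931] (array([-35. ,   0.2,  -1.9]), array([-0.   ,  0.   ,  0.002]))
```

View pics/d.png

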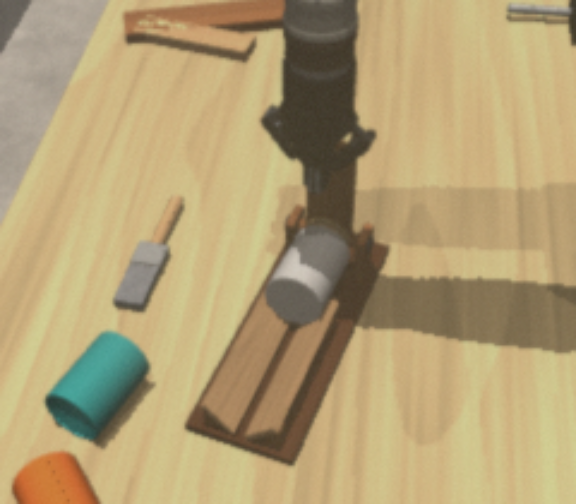

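The cup is fully on the level peg (bottom face at (297,295), rim at the disc). Next I tip the paddle over slowly along its arc.

step_arm(commands=[[1,-0.02,0,0,0,0,0],[1,-0.036,0,0.001,0,0,0],[1,-0.043,0,0.002,0,0,0],[1,-0.05,0,0.003,0,0,0],[1,-0.058,0,0.004,0,0,0],[1,-0.066,0,0.005,0,0,0],[1,-0.074,0,0.006,0,0,0],[1,-0.081,0,0.009,0,0,0]])

```text
time: 14.15
tool_pos: [541.8, -72.7, 176.9]
ee_rot: [2.485, 1.921, 0.002]
force: [0.8, 4.0, 5.9]
width: -0.1
grip_force: 2.7
```

```bash
python3 - <<'E'
from plant import *
from h import *
read_camera("side")
for l in("cup","paddle"):
  for c in("side",):
    print(c,l,[(round(d["score"],2),sl(d["at"])) for d in pinpoint(c,l) if abs(sl(d["at"])[1])<30])
o=get_obs();print(o["time"],sl(o["tool_pos"]),o["force"])
E
```

```text
side cup [(0.79, (120.0, 2.0, 99.7)), (0.32, (66.9, 2.1, 2.4))]
side paddle [(0.91, (-34.9, 0.3, 187.1))]
14.3 (-23.3, -0.1, 176.1) [1.16269947 0.94463255 0.01905457]
```

step_arm(commands=[[1,-0.007,0,0.002,0,0,0],[1,-0.018,0,0.006,0,0,0],[1,-0.028,0,0.012,0,0,0],[1,-0.037,0,0.018,0,0,0],[1,-0.046,0,0.026,0,0,0],[1,-0.054,0,0.034,0,0,0],[1,-0.061,0,0.043,0,0,0],[1,-0.067,0,0.052,0,0,0]])

```text
time: 15.1
tool_pos: [524.4, -138.7, 123.8]
ee_rot: [2.485, 1.919, -0.001]
force: [2.4, -0.1, 5.5]
width: 0.0
grip_force: 2.1
```

```bash
python3 - <<'E'
from plant import *
from h import *
read_camera("side")
for l in("cup","paddle"):
  for c in("side",):
    print(c,l,[(round(d["score"],2),sl(d["at"])) for d in pinpoint(c,l) if abs(sl(d["at"])[1])<30])
o=get_obs();print(o["time"],sl(o["tool_pos"]),o["force"])
E
```

```text
side cup [(0.82, (62.3, 2.4, 171.5))]
side paddle [(0.65, (-110.3, 2.8, 131.4))]
15.25 (-89.9, -2.0, 122.5) [-0.07369351  0.76635409 -0.56751251]
```

step_arm(commands=[[1,-0.005,0,0.009,0,0,0],[1,-0.009,0,0.018,0,0,0],[1,-0.011,0,0.027,0,0,0],[1,-0.013,0,0.034,0,0,0],[1,-0.015,0,0.04,0,0,0],[1,-0.016,0,0.045,0,0,0],[1,-0.016,0,0.049,0,0,0],[1,-0.016,0,0.051,0,0,0]])

```text
time: 16.05
tool_pos: [519.9, -152.7, 72.8]
ee_rot: [-2.486, -1.921, 0.001]
force: [-2.0, 0.3, 2.8]
width: 0.2
grip_force: 1.5
```

step_arm(commands=[[1,0,0,0.001,0,0,0],[1,0,0,0.002,0,0,0],[1,0,0,0.003,0,0,0],[1,0,0,0.003,0,0,0],[1,0,0,0.003,0,0,0],[1,0,0,0.003,0,0,0],[1,0,0,0.003,0,0,0],[1,0,0,0.003,0,0,0]])

```text
time: 16.85
tool_pos: [520.2, -152.8, 72.0]
ee_rot: [2.485, 1.92, 0.0]
force: [-5.3, 1.4, 12.3]
width: 0.0
grip_force: 5.7
```

The stop is felt at z = 72.0, exactly a level paddle. One firmer press, then withdraw straight up.

step_arm(commands=[[1,0,0,0.001,0,0,0],[1,0,0,0.002,0,0,0],[1,0,0,0.002,0,0,0],[1,0,0,0.002,0,0,0],[1,0,0,0,0,0,0],[1,-0.005,0,-0.02,0,0,0],[1,-0.02,0,-0.06,0,0,0],[1,-0.03,0,-0.1,0,0,0]])

```text
time: 17.65
tool_pos: [512.4, -182.1, 170.7]
ee_rot: [-2.485, -1.921, 0.001]
force: [1.2, -0.2, -0.4]
width: 0.4
grip_force: 0.0
```

step_arm(commands=[[1,-0.02,0,-0.03,0,0,0],[1,-0.05,0,-0.06,0,0,0],[1,-0.08,0,-0.1,0,0,0],[1,-0.11,0,-0.12,0,0,0],[1,-0.14,0,-0.12,0,0,0],[1,-0.15,0,-0.12,0,0,0],[1,-0.15,0,-0.12,0,0,0],[1,-0.15,0,-0.12,0,0,0]])

```text
time: 18.45
tool_pos: [474.9, -326.1, 289.5]
ee_rot: [-2.484, -1.92, -0.0]
force: [-0.4, 0.7, -0.1]
width: -0.2
grip_force: 0.0
```

```bash
python3 - <<'E'
from plant import *
from h import *
import cv2
read_camera("top");cv2.imwrite("pics/e.png",cv2.resize(read_camera("side")[120:400,160:400],None,fx=2.1,fy=2.1))
for l in("cup","cup_rim","paddle","glue","tape"):
  for c in("side","top"):
    print(c,l,[(round(d["score"],2),sl(d["at"])) for d in pinpoint(c,l)])
o=get_obs();print(o["time"],sl(o["tool_pos"]),o["force"])
E
```

```text
side cup [(0.75, (473.3, 82.1, 35.5)), (0.63, (7.2, 3.9, 188.2)), (0.62, (240.2, 156.5, 36.8))]
top cup [(0.77, (7.4, 0.2, 188.2)), (0.73, (473.6, 79.5, 35.5)), (0.7, (248.2, 158.3, 38.3)), (0.64, (499.8, -37.5, -1.1))]
side cup_rim [(0.95, (411.8, 162.2, 36.1)), (0.91, (3.4, 3.1, 90.5)), (0.86, (339.4, 173.0, 35.7)), (0.74, (1.0, -1.3, 62.0))]
top cup_rim [(0.9, (338.8, 178.0, 33.2)), (0.9, (416.6, 163.7, 30.7)), (0.7, (4.4, 1.3, 84.9))]
side paddle [(0.59, (-127.0, 5.7, 69.4))]
top paddle [(0.59, (-126.6, 6.0, 72.2)), (0.41, (-357.6, 148.3, -0.4))]
side glue [(0.75, (501.9, -39.8, -4.5)), (0.32, (6.1, 3.4, 195.1))]
top glue [(0.58, (497.8, -35.1, 4.5))]
side tape [(0.95, (-355.5, 147.4, 1.3)), (0.72, (69.3, 1.7, 1.2))]
top tape [(0.85, (-358.1, 150.2, 2.3))]
19.05 (-285.0, -0.1, 290.4) [-0.4811237  -0.49970482 -1.11799184]
```

View pics/e.png

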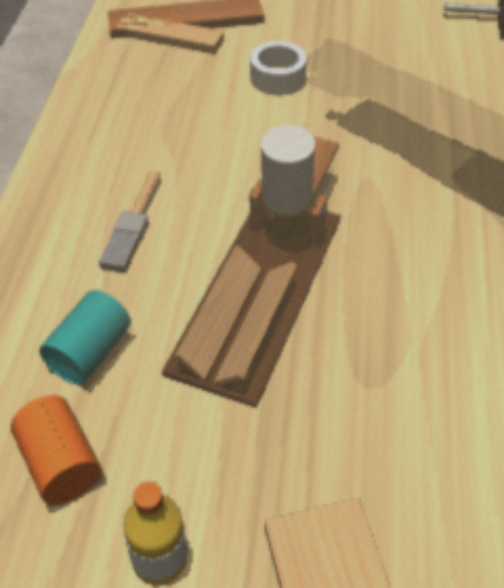

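The cup hangs upside down on the upright peg (its bottom at (288,143), origin at a height of 188 mm as expected). The paddle is level and the other things haven't been touched, so I'm handing it in.

```bash
python3 -c "
from plant import *
print(job_done())"
```

```text
the job is handed in; nothing more can be done
None
```

The job is handed in: I folded the peg down, pushed the aluminium cup onto it until it met the peg's end, and tipped the peg back up to its stop, so the cup hangs upside down with nothing else disturbed (about 19 s of the 58 s allowed).

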